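# Dip cup from behind the sauce bottles

### The arm

A 6-joint arm with a two-finger parallel gripper is mounted at the origin on the work surface. World frame = base frame: x ahead of the robot, y to its left, z up, the work surface at z = 0. Lengths are in m, angles in rad, forces in N, time in s.
With the tool pointing down it reaches from about 0.4 to 0.825 m from the base axis. Payload 7 kg.
Tool frame: the origin (TCP) lies at the very end of the fingers, on their centre line; the grasp point (between the pads) lies 19 mm behind it; z points along the fingers, y is the line along which they close (so a half turn about z gives the same grasp; the last joint's range is limited). The gripper opens to 88 mm and grips with 3 to 60 N. Pads are 19 mm wide; open, the fingers measure 130 mm over their backs; the gripper's body (78 mm by 193 mm) begins 47 mm behind the grasp point.
Start: joints at [-0.854, 0.359, 0.012, 0, -1.224, -0.288], TCP at [0.281, -0.614, 0.227] pointing down, gripper open.
Joint ranges: [-3.07, 3.07], [-1.43, 2.12], [-1.02, 1.25], [-3.03, 1.67], [-3.05, -0], [-3.03, 3.03]. Speed limits (rad/s): [2.39, 2.39, 3.01, 3.14, 3.14, 3.14].

### API

Orientations are given as [roll, pitch, yaw] about the fixed x, y, z axes, in that order (R = Rz(yaw) Ry(pitch) Rx(roll)).
In Python, from station import arm, grab_frame gives the robot as it stands.
- The arm moves only by the tool jog_arm, never from a script. Its argument "deltas" is a list that holds one entry, the list of rows, each a list of 4 numbers: the shift along the tool's x, y, z in units of 60 mm (1.0 is 60 mm), then the turn about the tool's z in units of 5 degrees (1.0 is 5 degrees). A call has 1 to 8 rows; each row is the pose to reach, as a shift and turn from the pose commanded when the call began, along the tool's axes at that moment; what a row does not reach only later rows make up. A row lasts 1/8 s, in which the tool goes at most 62.5 mm and 10.7 degrees, less where a joint would pass 70% of its speed; a pose out of reach is approached as far as the arm can. A call with a gripper value outside its range is refused whole. "grip" is the finger opening in mm, from 0 to 87.6, set as the call begins (left out, the last holds). The fingers move at their own pace and stop on an object; "squeeze" is the grip in N (left out, the last holds). Time passes only in rows, so rows that repeat a pose let the fingers close. It gives the time, the measured TCP pose, the force, the opening and the grip force at its end, in the units of the state.
- arm.get_state(): the state, without advancing time (a new reading comes with each control period).
- grab_frame(name): name is "scene" or "top"; returns a dict with "img" (420x560x3 uint8, red, green, blue), "vfov" (degrees; the focal length in pixels is half the picture's height over the tangent of half this angle, whatever the lens; pixels are square), "cx", "cy" (the principal point, pixels), "xyz" and "rotation" of the camera in the world. Camera axes: x right, y down, z forward; pixel columns grow to the right and rows downward; lengths in m; the calibration is good to about 2 mm. A picture is of the moment at which its call begins. There is no depth.
- arm.job_done(): hands the job in; it is judged then, once.
The state is a dict: "t": time; "q": joint angles; "qd": joint speeds; "joint_efforts": joint torques, N m; "eef_pos": TCP position; "ee_rot": TCP orientation; "force": force on the tool from outside, world axes, zero at the start; "moment": the same for the moment, N m; "width": finger opening in m; "gripper_force": force on a finger pad.
Only numpy, scipy, OpenCV 4.12 (cv2) and the standard library are available. Lean on these libraries where they do the work, as an engineer would, in place of code of your own. Each camera call takes 0.05 s, during which the arm holds its last target. There are 200 camera calls.

### The job

The waiting plate needs its dip cup, the small steel one with the blue lid that stands boxed in behind the three squeeze bottles on the sauce station. Stand all three bottles aside on the baking tray, set the cup in the middle of the plate, and only then put the bottles back upright, each on the very seat it came from. Do not tip the bottles or the cup over, and leave the spice jar, the dredge shaker and the call bell where they stand.

Things in the scene. Friction and masses are not known exactly. Their poses are not given: they have to be found in the camera images.
- red_bottle: Red squeeze bottle standing upright: a straight round body 50 mm across from the foot to 116 mm up, then a screw cap 43 mm across and a pointed nozzle whose tip is 158 mm up; about 250 g. To carry it, grip the straight body high up, about 106 mm above the foot. Origin: centre of the underside; z up along the bottle. The three bottles are dealt anew to the station's left, right and front seats.
- yellow_bottle: Yellow squeeze bottle standing upright: a straight round body 50 mm across from the foot to 116 mm up, then a screw cap 43 mm across and a pointed nozzle whose tip is 158 mm up; about 250 g. To carry it, grip the straight body high up, about 106 mm above the foot. Origin: centre of the underside; z up along the bottle.
- white_bottle: White squeeze bottle standing upright: a straight round body 50 mm across from the foot to 116 mm up, then a screw cap 43 mm across and a pointed nozzle whose tip is 158 mm up; about 250 g. To carry it, grip the straight body high up, about 106 mm above the foot. Origin: centre of the underside; z up along the bottle.
- dip_cup: Small round steel cup with a closed bright blue lid, 56 mm across and 45 mm high, straight-sided, about 140 g, on the station's rear middle seat. Origin: centre of the underside; z up. Neighbouring bottles are only about 5 mm away from it at the start. Grip it across its sides about 30 mm above its underside.
- sauce_station: Fixed steel tray, 200 mm deep (its x) by 250 mm wide, lip 16 mm high, floor 6 mm above the table. Flush black rubber seats, 53 mm across, at (x, y) mm: cup (30, 0), left (30, 60), right (30, -60), front (-28, 0). Rear gallery rail at x = 93 mm, 123 mm high: grip with the fingers closing along its y. Origin: centre of the underside; x points away from the robot, y left.
- sheet_pan: Fixed small baking tray (the side area), grey metal, empty: 240 mm long (its x) by 165 mm wide (its y), inside 232 by 157 mm, rim 25 mm high, floor 3 mm above the table. Origin: centre of the underside. It lies to the left or right of the robot, the plate on the other side.
- plate: Fixed round white plate with a blue edge line, 200 mm across; flat middle 140 mm across, 6 mm above the table; rim 17 mm high. Origin: centre of the underside.
- spice_jar: Bystander: amber spice jar with a dark red cap, 41 mm across, 92 mm high, in the left front corner (as seen from the robot) of the sauce station. Origin: centre of the underside. Leave it.
- dredge_shaker: Bystander: steel shaker with a perforated domed top and a side handle, 66 mm across, 105 mm high, on the table between robot and station. Origin: centre of the underside. Leave it.
- call_bell: Bystander: chrome service bell on a black foot, 84 mm across, 68 mm high, on the table to the left of the station, further back. Origin: centre of the underside. Leave it.
Things that resemble listed ones, but are neither listed nor needed, are in the scene too. There is more than one size of the red_bottle; the one meant has the size given above.

How it is judged:
On the way, in this order (a step that is already met when the one before it is completed fails the run):
1. all three bottles stand upright on the baking tray, the cup still in its place (x of red_bottle in the frame of sheet_pan between -0.105 and 0.105 m and y of red_bottle in the frame of sheet_pan between -0.07 and 0.07 m and z of each of red_bottle, yellow_bottle, white_bottle in the frame of sheet_pan below 0.012 m and angle between each of red_bottle, yellow_bottle, white_bottle's own z axis and vertical below 0.12 rad and linear speed of each of red_bottle, yellow_bottle, white_bottle below 0.03 m/s and x of yellow_bottle in the frame of sheet_pan between -0.105 and 0.105 m and y of yellow_bottle in the frame of sheet_pan between -0.07 and 0.07 m and x of white_bottle in the frame of sheet_pan between -0.105 and 0.105 m and y of white_bottle in the frame of sheet_pan between -0.07 and 0.07 m and distance of dip_cup from where it was at the start of the episode below 0.03 m), for 0.2 s.
2. the cup stands released in the middle of the plate while the bottles are still aside on the baking tray (horizontal distance between dip_cup and plate below 0.015 m and z of dip_cup in the frame of plate below 0.014 m and angle between each of dip_cup, red_bottle, yellow_bottle, white_bottle's own z axis and vertical below 0.12 rad and linear speed of each of dip_cup, red_bottle, yellow_bottle, white_bottle below 0.03 m/s and contact force between dip_cup and the fingers below 0.1 N and x of red_bottle in the frame of sheet_pan between -0.105 and 0.105 m and y of red_bottle in the frame of sheet_pan between -0.07 and 0.07 m and z of each of red_bottle, yellow_bottle, white_bottle in the frame of sheet_pan below 0.012 m and x of yellow_bottle in the frame of sheet_pan between -0.105 and 0.105 m and y of yellow_bottle in the frame of sheet_pan between -0.07 and 0.07 m and x of white_bottle in the frame of sheet_pan between -0.105 and 0.105 m and y of white_bottle in the frame of sheet_pan between -0.07 and 0.07 m), for 0.2 s.
At the end, for the whole second after the job is handed in: Each bottle stands upright, released and at rest within 15 mm of where it stood at the start; the cup stands upright, released and at rest on the plate's flat middle, within 15 mm of the centre; jar, shaker and bell are within 30 mm of where they were (distance of each of red_bottle, yellow_bottle, white_bottle from where it was at the start of the episode below 0.015 m and angle between each of red_bottle, yellow_bottle, white_bottle, dip_cup's own z axis and vertical below 0.12 rad and linear speed of each of red_bottle, yellow_bottle, white_bottle, dip_cup below 0.03 m/s and contact force between each of red_bottle, yellow_bottle, white_bottle, dip_cup and the fingers below 0.1 N and horizontal distance between dip_cup and plate below 0.015 m and z of dip_cup in the frame of plate below 0.014 m and distance of each of spice_jar, dredge_shaker, call_bell from where it was at the start of the episode below 0.03 m); the robot touches nothing.
It fails at once if a squeeze bottle or the dip cup is tipped over (angle between any of red_bottle, yellow_bottle, white_bottle, dip_cup's own z axis and vertical above 0.7 rad).
It fails at once if the spice jar is moved more than 30 mm or knocked over (distance of spice_jar from where it was at the start of the episode above 0.03 m or angle between spice_jar's own z axis and vertical above 0.5 rad).
It fails at once if the dredge shaker is moved more than 30 mm or knocked over (distance of dredge_shaker from where it was at the start of the episode above 0.03 m or angle between dredge_shaker's own z axis and vertical above 0.5 rad).
It fails at once if the call bell is moved more than 30 mm or knocked over (distance of call_bell from where it was at the start of the episode above 0.03 m or angle between call_bell's own z axis and vertical above 0.5 rad).
It also fails if it takes over 128 s, if anything falls off the work surface, if the arm or the gripper's body presses on something with over 40 N, if the wrist force passes 120 N, or if a joint passes its speed limit or range.

## Working session

There is one attempt and no reset: what is moved stays moved. The work goes in short steps, Python scripts to look and compute and a tool call to move; the robot and the scene stay as the last step left them, time stands still between calls to the robot, and variables do not carry over. Pictures are saved under pics/ and viewed, at most 14 in all, crops included, and the job is handed in when it is done.

Besides the shell and the picture viewer there is one more tool, called after ">>>" in YAML: its name, and indented under it one key for each argument. jog_arm: Moves the arm, as the interface text tells. Its arguments: {"type":"object","properties":{"deltas":{"type":"array"},"grip":{"type":"number"},"squeeze":{"type":"number"}},"required":["deltas"]}

```bash
ls; mkdir -p pics
python3 - <<'E'
from station import arm, grab_frame
import cv2,pickle
for n in("scene","top"):
    f=grab_frame(n);cv2.imwrite(f"pics/{n}0.png",f["img"][:,:,::-1]);pickle.dump(f,open(n+"0.pkl","wb"))
    print({k:v for k,v in f.items() if k!="img"})
print(arm.get_state())
E
```

```text
pics
{'vfov': 44.52192861780168, 'cx': 270.51060917933904, 'cy': 210.7324226139048, 'xyz': array([1.44131605, 0.31093594, 0.72270628]), 'rotation': array([-2.18647043,  0.01609096,  1.85403073])}
{'vfov': 43.216081280406726, 'cx': 279.3448239154182, 'cy': 209.4632545067289, 'xyz': array([ 0.42106076, -0.01310322,  1.20293562]), 'rotation': array([-3.09159215,  0.00754451, -1.59560687])}
{'t': 0.1, 'q': array([-8.53915212e-01,  3.59310170e-01,  1.11694622e-02, -2.79112017e-04,
       -1.22410930e+00, -2.88054443e-01]), 'qd': array([ 0.00055347, -0.0015986 ,  0.0039166 ,  0.00103334, -0.00065916,
       -0.00054377]), 'joint_efforts': array([-3.45250646e-04, -5.84164166e+01,  2.93753833e+01,  7.01537892e+00,
        1.01858441e-02, -6.53002576e-05]), 'eef_pos': array([ 0.28042972, -0.61351997,  0.22573324]), 'ee_rot': array([ 3.14012432e+00, -1.61417638e-04, -2.71286089e+00]), 'force': array([-0.28738152,  0.36887658, -0.64390938]), 'moment': array([ 0.03848267, -0.01394591, -0.04698817]), 'gripper_force': 0.0, 'width': 0.08762281871578777}
```

View pics/scene0.png

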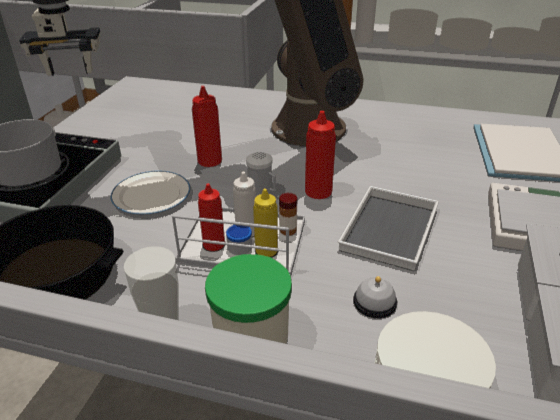

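View pics/top0.png

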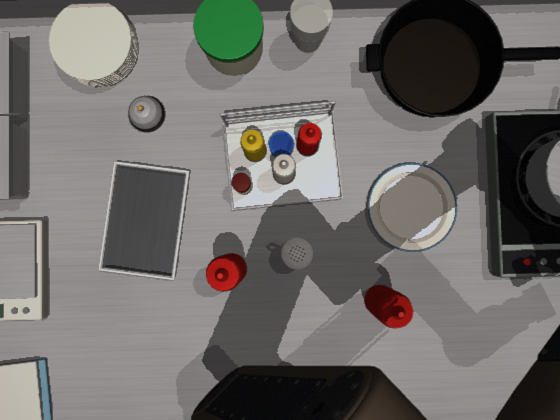

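Red candidates: small red on the station at scene (212,220) / top (309,138), large reds at scene (207,130) / top (388,307) and scene (320,160) / top (225,272). I choose the one on the station. The target plate is the blue-edged one at top (412,207), not the cream round ones at top (90,45). The cup is the blue lid at top (281,143). Next I check with a close crop and measure.

```bash
cat > h.py <<'E'
import numpy as np,cv2,pickle
from scipy.spatial.transform import Rotation as Ro
from scipy.optimize import least_squares
def cam(f): return np.array(f["xyz"]),Ro.from_euler("xyz",f["rotation"]).as_matrix(),210/np.tan(np.radians(f["vfov"]/2))
def ray(f,u,v,z):
    c,R,F=cam(f);d=R@np.array([(u-f["cx"])/F,(v-f["cy"])/F,1]);return c+d*(z-c[2])/d[2]
def proj(f,P):
    c,R,F=cam(f);p=(np.atleast_2d(P)-c)@R
    return p[:,:2]/p[:,2:]*F+[f["cx"],f["cy"]]
def rot(a): return np.array([[np.cos(a),-np.sin(a)],[np.sin(a),np.cos(a)]])
E
python3 - <<'E'
from h import *
t=pickle.load(open("top0.pkl","rb"));s=pickle.load(open("scene0.pkl","rb"))
for n,p,z in [("yel",(252,139),.164),("red",(310,132),.164),("white",(284,160),.164),("cup",(281,144),.051),("plate",(412,207),.017),("bigred",(225,272),.1),("jar",(241,181),.098)]: print(n,ray(t,*p,z).round(3))
for p in [(116,162),(189,170),(175,278),(100,270)]: print("pan",ray(t,*p,.025).round(3))
a=cv2.resize(t["img"][90:220,210:350],None,fx=4,fy=4,interpolation=cv2.INTER_CUBIC)
cv2.imwrite("pics/c1.png",a[:,:,::-1])
b=cv2.resize(t["img"][150:290,90:200],None,fx=4,fy=4,interpolation=cv2.INTER_CUBIC)
b2=cv2.resize(s["img"][170:280,160:310],None,fx=4,fy=4,interpolation=cv2.INTER_CUBIC)
cv2.imwrite("pics/c3.png",b2[:,:,::-1])
E
```

```text
yel [0.614 0.044 0.164]
red [ 0.625 -0.071  0.164]
white [ 0.571 -0.018  0.164]
cup [ 0.622 -0.013  0.051]
plate [ 0.479 -0.302  0.017]
bigred [0.35 0.11 0.1 ]
jar [0.538 0.073 0.098]
pan [0.596 0.357 0.025]
pan [0.574 0.194 0.025]
pan [0.334 0.229 0.025]
pan [0.356 0.395 0.025]
```

View pics/c1.png

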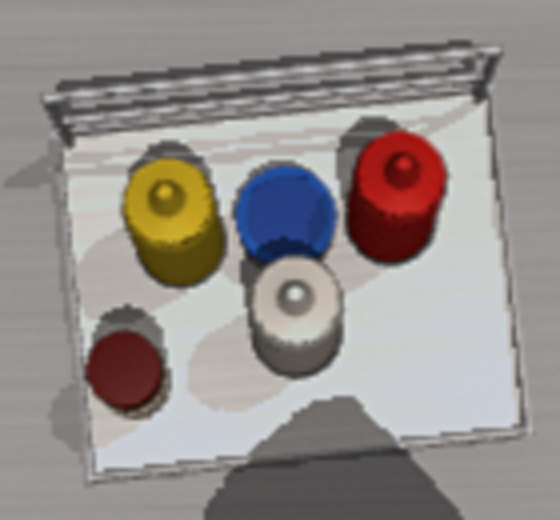

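View pics/c3.png

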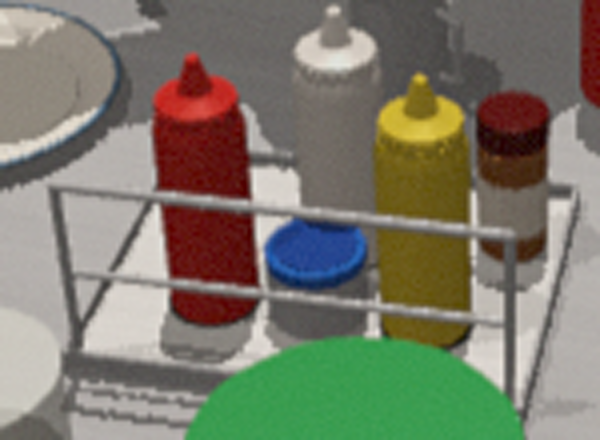

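The crops show yellow on the left seat, red (small, normal size) on the right and white in front. The blue-lidded cup is in the middle behind them. Nozzle tips in the crop are yellow (165,192), red (402,168) and white (295,294). Now I fit the poses.

Run:
```python
from h import *
t=pickle.load(open("top0.pkl","rb"));s=pickle.load(open("scene0.pkl","rb"))
T={"yel":(251.25,138),"red":(310.5,132),"white":(283.75,163.2),"cup":(281.4,143)}
S={"yel":(265,188.7),"red":(208.2,184),"white":(243.3,171.8),"cup":(239.2,232)}
seat={"yel":(.03,.06),"red":(.03,-.06),"white":(-.028,0),"cup":(.03,0)}
Z={k:.163 for k in T};Z["cup"]=.051
for k in T: print(k,ray(t,*T[k],Z[k]).round(4),ray(s,*S[k],Z[k]).round(4))
C=[((90,480),(-.1,.125)),((527,432),(-.1,-.125))]
def P(x,q,z): return np.r_[rot(x[2])@q+x[:2],z]
def res(x,parts=("t","s","c")):
    r=[]
    for k in T:
        p=P(x,seat[k],Z[k])
        if "t" in parts:r+=[proj(t,p)[0]-T[k]]
        if "s" in parts:r+=[proj(s,p)[0]-S[k]]
    if "c" in parts:
        for c,q in C: r+=[proj(t,P(x,q,.016))[0]-(np.array(c)/4+[210,90])]
    return np.concatenate(r)
for pr in (("t",),("s",),("c",),("t","s","c")):
    o=least_squares(res,[.59,-.02,0.05],args=(pr,));print(pr,o.x.round(4),np.round(o.fun,1) if len(pr)==3 else abs(o.fun).max())
x=o.x
for k in T: print(k,(rot(x[2])@seat[k]+x[:2]).round(4))
# pan: contour of rim ; plate: blue edge
img=t["img"];hsv=cv2.cvtColor(img,cv2.COLOR_RGB2HSV)
m=((hsv[...,0]>95)&(hsv[...,0]<125)&(hsv[...,1]>90)).astype(np.uint8);m[:, :355]=0;m[:,470:]=0;m[:150]=0;m[260:]=0
pts=cv2.findNonZero(m);e=cv2.fitEllipse(pts);print("plate",len(pts),e,ray(t,*e[0],.015).round(4))
m=(hsv[...,2]<95).astype(np.uint8);m[:,:95]=0;m[:,200:]=0;m[:150]=0;m[290:]=0
c=max(cv2.findContours(m,0,1)[0],key=cv2.contourArea);r=cv2.minAreaRect(c);b=cv2.boxPoints(r);print("pan",r,[ray(t,*p,.012)[:2].round(3) for p in b])
b=cv2.resize(img[150:290,90:480],None,fx=2,fy=2);cv2.imwrite("pics/c4.png",b[:,:,::-1])
```

```text
yel [0.6162 0.0455 0.163 ] [0.6132 0.049  0.163 ]
red [ 0.6251 -0.0719  0.163 ] [ 0.6259 -0.0686  0.163 ]
white [ 0.5644 -0.0175  0.163 ] [ 0.5617 -0.0146  0.163 ]
cup [ 0.6244 -0.014   0.051 ] [ 0.6257 -0.0077  0.051 ]
('t',) [ 0.5919 -0.0156  0.0743] 1.1696782183489915
('s',) [ 0.5913 -0.0119  0.0918] 1.3279877640387951
('c',) [ 0.5921 -0.0149  0.0843] 0.785369743243848
('t', 's', 'c') [ 0.5916 -0.0141  0.0861] [-1.4 -0.  -0.8  0.8 -0.4 -0.8 -1.3  0.  -0.5  0.4 -1.2  0.4 -1.1  1.4
 -1.  -1.4 -1.1  0.4  0.5  0.1]
yel [0.6163 0.0483]
red [ 0.6266 -0.0712]
white [ 0.5637 -0.0165]
cup [ 0.6215 -0.0115]
plate 204 ((411.8778381347656, 206.89508056640625), (87.26219940185547, 88.51336669921875), 121.58511352539062) [ 0.479  -0.3025  0.015 ]
pan ((143.50262451171875, 220.2034912109375), (69.72025299072266, 103.96147155761719), 8.004729270935059) [array([0.362, 0.396]), array([0.593, 0.361]), array([0.567, 0.205]), array([0.337, 0.241])]
```

View pics/c4.png

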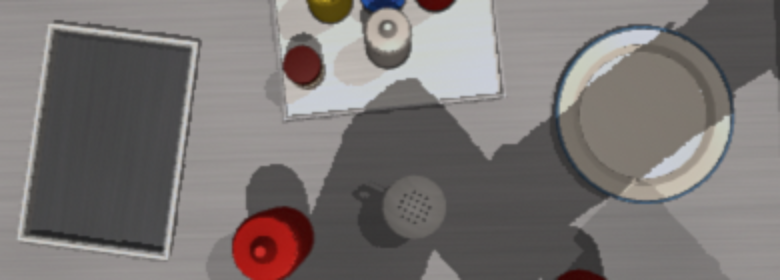

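```bash
cat >> h.py <<'E'
YAW=-np.pi+.086
def go(*targets,yaw=YAW):
    "units from the present pose for world TCP targets"
    from station import arm
    s=arm.get_state();R=Ro.from_euler("xyz",s["ee_rot"]).as_matrix();y=s["ee_rot"][2]
    d=(y-yaw+np.pi)%(2*np.pi)-np.pi
    print("t",round(s["t"],2),"pos",s["eef_pos"].round(4),"yaw",round(y,4),"F",s["force"].round(1),"w",round(s["width"],4),"gf",round(s["gripper_force"],1))
    for p in targets:
        v=R.T@(np.array(p)-s["eef_pos"])
        print(p,"->",(v/.06).round(3),round(np.degrees(d)/5,2),"dist",np.linalg.norm(v).round(3))
E
python3 -c "
from h import *
go((.5637,-.0165,.26),(.5637,-.0165,.095))"
```

```text
t 0.1 pos [ 0.2804 -0.6135  0.2257] yaw -2.7129 F [-0.3  0.4 -0.6] w 0.0876 gf 0.0
(0.5637, -0.0165, 0.26) -> [-8.43   7.088 -0.562] 3.93 dist 0.662
(0.5637, -0.0165, 0.095) -> [-8.431  7.084  2.188] 3.93 dist 0.674
```

>>> jog_arm:
  deltas:
    - [[-0.6, 0.5, -0.6, 0.3], [-1.4, 1.2, -0.6, 0.8], [-2.2, 1.9, -0.6, 1.3], [-3.0, 2.5, -0.6, 1.8], [-3.8, 3.2, -0.6, 2.3], [-4.6, 3.9, -0.6, 2.8], [-5.4, 4.5, -0.6, 3.3], [-6.0, 5.0, -0.6, 3.93]]
  grip: 87
  squeeze: 25

```text
t: 1.1
eef_pos: [0.4839, -0.1891, 0.2625]
ee_rot: [3.141, 0.0, -3.056]
force: [0.3, -0.3, -0.2]
width: 0.0871
gripper_force: 0.0
```

```bash
python3 -c "
from h import *
go((.5637,-.0165,.26),(.5637,-.0165,.095))"
```

```text
t 1.1 pos [ 0.4839 -0.1891  0.2625] yaw -3.0562 F [ 0.3 -0.3 -0.2] w 0.0871 gf 0.0
(0.5637, -0.0165, 0.26) -> [-1.57   2.752  0.042] -0.01 dist 0.19
(0.5637, -0.0165, 0.095) -> [-1.57   2.752  2.792] -0.01 dist 0.253
```

>>> jog_arm:
  deltas:
    - [[-0.6, 1.0, 0.0, 0], [-1.1, 1.9, 0.0, 0], [-1.57, 2.75, 0.0, 0], [-1.57, 2.75, 0.6, 0], [-1.57, 2.75, 1.2, 0], [-1.57, 2.75, 1.8, 0], [-1.57, 2.75, 2.3, 0], [-1.57, 2.75, 2.7, 0]]

```text
t: 2.1
eef_pos: [0.5623, -0.019, 0.0989]
ee_rot: [-3.141, -0.002, -3.056]
force: [0.1, 0.2, 0.3]
width: 0.0873
gripper_force: 0.0
```

```bash
python3 -c "
from h import *
from station import grab_frame
go((.5637,-.0165,.097))
for n in('top','scene'):
    f=grab_frame(n)
    c=f['img'][80:220,200:360] if n=='top' else f['img'][100:280,150:330]
    cv2.imwrite('pics/g1%s.png'%n,cv2.resize(c,None,fx=3,fy=3)[:,:,::-1])
a=cv2.imread('pics/g1top.png');b=cv2.imread('pics/g1scene.png');h=420
cv2.imwrite('pics/g1.png',np.hstack([cv2.resize(a,(400,350)),cv2.resize(b,(350,350))]))"
```

```text
t 2.1 pos [ 0.5623 -0.019   0.0989] yaw -3.0558 F [0.1 0.2 0.3] w 0.0873 gf 0.0
(0.5637, -0.0165, 0.097) -> [-0.027  0.039  0.032] -0.0 dist 0.003
```

View pics/g1.png

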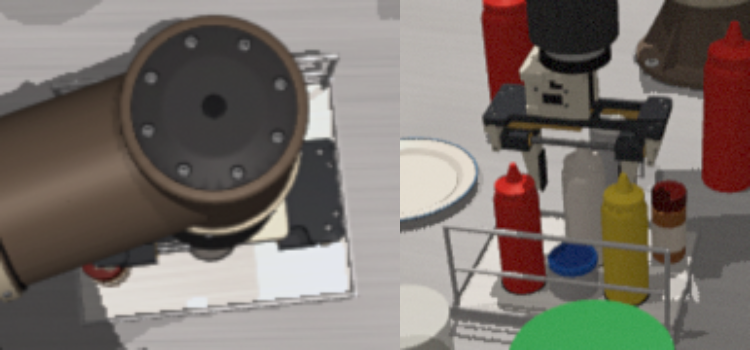

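>>> jog_arm:
  deltas:
    - [[0, 0, 0.03, 0], [0, 0, 0.03, 0], [0, 0, 0.03, 0], [0, 0, 0.03, 0], [0, 0, 0.03, 0], [0, 0, 0.03, 0]]
  grip: 40
  squeeze: 25

```text
t: 2.95
eef_pos: [0.5634, -0.0187, 0.0992]
ee_rot: [3.141, 0.001, -3.056]
force: [0.3, 1.6, 3.0]
width: 0.0493
gripper_force: 25.0
```

```bash
python3 -c "
from h import *
go((.5623,-.019,.28),(.549,.284,.28),(.549,.284,.094))"
```

```text
t 2.95 pos [ 0.5634 -0.0187  0.0992] yaw -3.0555 F [0.3 1.6 3. ] w 0.0493 gf 25.0
(0.5623, -0.019, 0.28) -> [ 1.600e-02 -3.000e-03 -3.013e+00] 0.0 dist 0.181
(0.549, 0.284, 0.28) -> [-0.198  5.048 -3.012] 0.0 dist 0.353
(0.549, 0.284, 0.094) -> [-0.195  5.047  0.088] 0.0 dist 0.303
```

>>> jog_arm:
  deltas:
    - [[0, 0, -0.5, 0], [0, 0, -1.2, 0], [0, 0, -2.0, 0], [0, 0, -2.7, 0], [0, 0.4, -3.0, 0], [-0.1, 1.1, -3.0, 0], [-0.1, 1.9, -3.0, 0], [-0.1, 2.6, -3.0, 0]]

```text
t: 3.95
eef_pos: [0.5549, 0.1384, 0.2781]
ee_rot: [-3.141, -0.001, -3.056]
force: [1.0, -0.9, -2.8]
width: 0.0492
gripper_force: 24.9
```

>>> jog_arm:
  deltas:
    - [[0, 0.8, 0, 0], [-0.1, 1.6, 0, 0], [-0.1, 2.2, 0, 0], [-0.1, 2.45, 0, 0], [-0.1, 2.45, 0.5, 0], [-0.1, 2.45, 1.1, 0], [-0.1, 2.45, 1.7, 0], [-0.1, 2.45, 2.2, 0]]

```text
t: 4.95
eef_pos: [0.5484, 0.2829, 0.145]
ee_rot: [-3.141, -0.001, -3.056]
force: [-0.7, -0.3, -2.4]
width: 0.0492
gripper_force: 24.9
```

```bash
python3 -c "
from h import *
go((.549,.284,.0975))"
```

```text
t 4.95 pos [0.5484 0.2829 0.145 ] yaw -3.0564 F [-0.7 -0.3 -2.4] w 0.0492 gf 24.9
(0.549, 0.284, 0.0975) -> [-0.012  0.018  0.791] -0.01 dist 0.048
```

>>> jog_arm:
  deltas:
    - [[0, 0, 0.3, 0], [0, 0, 0.5, 0], [0, 0, 0.7, 0], [0, 0, 0.8, 0], [0, 0, 0.8, 0], [0, 0, 0.8, 0]]

```text
t: 5.7
eef_pos: [0.5493, 0.2843, 0.0993]
ee_rot: [3.141, 0.001, -3.056]
force: [-0.8, 0.3, -1.7]
width: 0.0497
gripper_force: 24.9
```

```bash
python3 -c "
from h import *
go((.549,.284,.28),(.6163,.0465,.28),(.6163,.0465,.099))"
```

```text
t 5.7 pos [0.5493 0.2843 0.0993] yaw -3.0556 F [-0.8  0.3 -1.7] w 0.0497 gf 24.9
(0.549, 0.284, 0.28) -> [ 3.000e-03 -3.000e-03 -3.011e+00] -0.0 dist 0.181
(0.6163, 0.0465, 0.28) -> [-0.775 -4.043 -3.012] -0.0 dist 0.306
(0.6163, 0.0465, 0.099) -> [-7.720e-01 -4.044e+00  4.000e-03] -0.0 dist 0.247
```

>>> jog_arm:
  deltas:
    - [[0, 0, 0.03, 0], [0, 0, 0.05, 0], [0, 0, 0.05, 0], [0, 0, 0.05, 0]]

```text
t: 6.2
eef_pos: [0.5493, 0.2842, 0.0962]
ee_rot: [3.141, 0.001, -3.056]
force: [-0.2, -0.3, 2.8]
width: 0.0498
gripper_force: 25.0
```

>>> jog_arm:
  deltas:
    - [[0, 0, 0, 0], [0, 0, 0, 0], [0, 0, 0, 0], [0, 0, 0, 0], [0, 0, -0.5, 0], [0, 0, -1.3, 0], [0, 0, -2.2, 0], [0, 0, -3.0, 0]]
  grip: 87

```text
t: 7.2
eef_pos: [0.549, 0.2839, 0.2779]
ee_rot: [3.141, 0.001, -3.056]
force: [0.5, 1.3, -0.2]
width: 0.0868
gripper_force: 0.0
```

```bash
python3 -c "
from h import *
go((.6163,.0465,.27),(.6163,.0465,.099))"
```

```text
t 7.2 pos [0.549  0.2839 0.2779] yaw -3.0557 F [ 0.5  1.3 -0.2] w 0.0868 gf 0.0
(0.6163, 0.0465, 0.27) -> [-0.778 -4.039  0.131] -0.0 dist 0.247
(0.6163, 0.0465, 0.099) -> [-0.776 -4.04   2.981] -0.0 dist 0.305
```

>>> jog_arm:
  deltas:
    - [[-0.15, -0.8, 0, 0], [-0.3, -1.7, 0, 0], [-0.5, -2.6, 0, 0], [-0.7, -3.5, 0, 0], [-0.78, -4.03, 0, 0], [-0.78, -4.03, 0.6, 0], [-0.78, -4.03, 1.3, 0], [-0.78, -4.03, 1.9, 0]]

```text
t: 8.2
eef_pos: [0.616, 0.0468, 0.1603]
ee_rot: [3.142, -0.0, -3.056]
force: [-0.2, 0.6, -0.5]
width: 0.0868
gripper_force: 0.0
```

```bash
python3 -c "
from h import *
go((.6163,.047,.1))"
```

```text
t 8.2 pos [0.616  0.0468 0.1603] yaw -3.0563 F [-0.2  0.6 -0.5] w 0.0868 gf 0.0
(0.6163, 0.047, 0.1) -> [-0.006  0.003  1.005] -0.01 dist 0.06
```

>>> jog_arm:
  deltas:
    - [[0, 0, 0.4, 0], [0, 0, 0.7, 0], [0, 0, 0.9, 0], [0, 0, 1.0, 0], [0, 0, 1.0, 0], [0, 0, 1.0, 0]]

```text
t: 8.95
eef_pos: [0.6168, 0.0473, 0.1025]
ee_rot: [3.141, 0.001, -3.056]
force: [0.0, 0.3, 0.3]
width: 0.0871
gripper_force: 0.0
```

>>> jog_arm:
  deltas:
    - [[0, 0, 0, 0], [0, 0, 0, 0], [0, 0, 0, 0], [0, 0, 0, 0], [0, 0, 0, 0], [0, 0, 0, 0]]
  grip: 40

```text
t: 9.7
eef_pos: [0.6164, 0.0471, 0.1018]
ee_rot: [-3.142, 0.0, -3.056]
force: [-0.2, -0.7, 0.2]
width: 0.0495
gripper_force: 25.0
```

```bash
python3 -c "
from h import *
go((.6163,.047,.28),(.490,.293,.28))"
```

```text
t 9.7 pos [0.6164 0.0471 0.1018] yaw -3.0557 F [-0.2 -0.7  0.2] w 0.0495 gf 25.0
(0.6163, 0.047, 0.28) -> [ 1.00e-03 -2.00e-03 -2.97e+00] -0.0 dist 0.178
(0.49, 0.293, 0.28) -> [ 1.747  4.264 -2.971] -0.0 dist 0.329
```

>>> jog_arm:
  deltas:
    - [[0, 0, -0.5, 0], [0, 0, -1.2, 0], [0, 0, -2.0, 0], [0, 0, -2.7, 0], [0.1, 0.3, -3.0, 0], [0.4, 1.0, -3.0, 0], [0.7, 1.7, -3.0, 0], [1.0, 2.4, -3.0, 0]]

```text
t: 10.7
eef_pos: [0.5423, 0.1869, 0.2803]
ee_rot: [-3.141, -0.002, -3.056]
force: [0.0, 0.2, -2.5]
width: 0.0492
gripper_force: 25.0
```

>>> jog_arm:
  deltas:
    - [[0.3, 0.7, 0, 0], [0.6, 1.4, 0, 0], [0.75, 1.86, 0, 0], [0.75, 1.86, 0.3, 0], [0.75, 1.86, 0.9, 0], [0.75, 1.86, 1.5, 0], [0.75, 1.86, 2.1, 0], [0.75, 1.86, 2.4, 0]]

```text
t: 11.7
eef_pos: [0.4875, 0.2918, 0.1343]
ee_rot: [-3.139, -0.004, -3.056]
force: [-0.1, -0.0, -2.1]
width: 0.0495
gripper_force: 25.0
```

```bash
python3 -c "
from h import *
go((.490,.293,.0985))"
```

```text
t 11.7 pos [0.4875 0.2918 0.1343] yaw -3.0561 F [-0.1 -0.  -2.1] w 0.0495 gf 25.0
(0.49, 0.293, 0.0985) -> [-0.045  0.018  0.596] -0.01 dist 0.036
```

>>> jog_arm:
  deltas:
    - [[-0.02, 0, 0.2, 0], [-0.02, 0, 0.4, 0], [-0.02, 0, 0.58, 0], [-0.02, 0, 0.64, 0], [-0.02, 0, 0.64, 0], [-0.02, 0, 0.64, 0]]

```text
t: 12.45
eef_pos: [0.4912, 0.2931, 0.0998]
ee_rot: [3.141, 0.001, -3.056]
force: [-0.6, -0.1, -3.2]
width: 0.0497
gripper_force: 25.0
```

>>> jog_arm:
  deltas:
    - [[0, 0, 0.02, 0], [0, 0, 0.03, 0], [0, 0, 0.03, 0]]

```text
t: 12.82
eef_pos: [0.4915, 0.2931, 0.0987]
ee_rot: [3.141, 0.001, -3.055]
force: [-1.2, -0.9, 5.9]
width: 0.0495
gripper_force: 25.0
```

>>> jog_arm:
  deltas:
    - [[0, 0, 0, 0], [0, 0, 0, 0], [0, 0, 0, 0], [0, 0, 0, 0], [0, 0, -0.5, 0], [0, 0, -1.3, 0], [0, 0, -2.2, 0], [0, 0, -3.0, 0]]
  grip: 87

```text
t: 13.82
eef_pos: [0.491, 0.2928, 0.2797]
ee_rot: [3.141, 0.001, -3.056]
force: [0.8, -0.0, 0.6]
width: 0.087
gripper_force: 0.0
```

```bash
python3 -c "
from h import *
go((.6262,-.0710,.28),(.6262,-.071,.099))"
```

```text
t 13.82 pos [0.491  0.2928 0.2797] yaw -3.0557 F [ 0.8 -0.   0.6] w 0.087 gf 0.0
(0.6262, -0.071, 0.28) -> [-1.724 -6.235 -0.007] -0.0 dist 0.388
(0.6262, -0.071, 0.099) -> [-1.722 -6.236  3.009] -0.0 dist 0.428
```

Both landed. Now red.

>>> jog_arm:
  deltas:
    - [[-0.2, -0.8, 0, 0], [-0.5, -1.7, 0, 0], [-0.7, -2.6, 0, 0], [-1.0, -3.5, 0, 0], [-1.2, -4.4, 0, 0], [-1.5, -5.3, 0, 0], [-1.72, -6.1, 0, 0], [-1.72, -6.24, 0, 0]]

```text
t: 14.82
eef_pos: [0.6264, -0.0741, 0.2766]
ee_rot: [-3.141, -0.001, -3.059]
force: [-0.4, -0.2, -0.1]
width: 0.0871
gripper_force: 0.0
```

>>> jog_arm:
  deltas:
    - [[0, 0, 0.6, 0], [0, 0, 1.3, 0], [0, 0, 1.9, 0], [0, 0, 2.5, 0], [0, 0, 2.9, 0], [0, 0, 3.02, 0], [0, 0, 3.02, 0], [0, 0, 3.02, 0]]

```text
t: 15.82
eef_pos: [0.6267, -0.0711, 0.0977]
ee_rot: [-3.142, 0.002, -3.055]
force: [-0.1, 0.8, 0.1]
width: 0.087
gripper_force: 0.0
```

```bash
python3 -c "
from h import *
go((.6262,-.0710,.099))"
```

```text
t 15.82 pos [ 0.6267 -0.0711  0.0977] yaw -3.0554 F [-0.1  0.8  0.1] w 0.087 gf 0.0
(0.6262, -0.071, 0.099) -> [ 0.009  0.002 -0.021] 0.0 dist 0.001
```

>>> jog_arm:
  deltas:
    - [[0, 0, 0, 0], [0, 0, 0, 0], [0, 0, 0, 0], [0, 0, 0, 0], [0, 0, 0, 0], [0, 0, 0, 0]]
  grip: 40

```text
t: 16.58
eef_pos: [0.626, -0.0714, 0.0964]
ee_rot: [-3.141, 0.0, -3.056]
force: [-0.6, -0.9, 0.0]
width: 0.0496
gripper_force: 25.0
```

```bash
python3 -c "
from h import *
go((.6262,-.071,.28),(.430,.302,.28))"
```

```text
t 16.57 pos [ 0.626  -0.0714  0.0964] yaw -3.0557 F [-0.6 -0.9  0. ] w 0.0496 gf 25.0
(0.6262, -0.071, 0.28) -> [-0.005  0.005 -3.06 ] -0.0 dist 0.184
(0.43, 0.302, 0.28) -> [ 2.72   6.48  -3.061] -0.0 dist 0.46
```

>>> jog_arm:
  deltas:
    - [[0, 0, -0.5, 0], [0, 0, -1.2, 0], [0, 0, -2.0, 0], [0, 0, -2.7, 0], [0.1, 0.3, -3.1, 0], [0.4, 1.0, -3.1, 0], [0.7, 1.7, -3.1, 0], [1.0, 2.4, -3.1, 0]]

```text
t: 17.58
eef_pos: [0.5526, 0.0681, 0.2818]
ee_rot: [3.141, -0.001, -3.056]
force: [0.2, 0.3, -2.8]
width: 0.0497
gripper_force: 25.0
```

>>> jog_arm:
  deltas:
    - [[0.3, 0.7, 0, 0], [0.6, 1.4, 0, 0], [0.9, 2.1, 0, 0], [1.2, 2.9, 0, 0], [1.5, 3.5, 0, 0], [1.7, 4.0, 0, 0], [1.72, 4.08, 0, 0], [1.72, 4.08, 0.2, 0]]

```text
t: 18.58
eef_pos: [0.4301, 0.3024, 0.2703]
ee_rot: [3.141, 0.001, -3.055]
force: [0.2, -0.8, -1.9]
width: 0.0496
gripper_force: 25.0
```

```bash
python3 -c "
from h import *
go((.430,.302,.0934))"
```

```text
t 18.57 pos [0.4301 0.3024 0.2703] yaw -3.0549 F [ 0.2 -0.8 -1.9] w 0.0496 gf 25.0
(0.43, 0.302, 0.0934) -> [ 0.005 -0.009  2.948] 0.01 dist 0.177
```

>>> jog_arm:
  deltas:
    - [[0, 0, 0.5, 0], [0, 0, 1.1, 0], [0, 0, 1.7, 0], [0, 0, 2.2, 0], [0, 0, 2.6, 0], [0, 0, 2.8, 0], [0, 0, 2.9, 0], [0, 0, 2.9, 0]]

```text
t: 19.58
eef_pos: [0.4303, 0.302, 0.0965]
ee_rot: [3.142, 0.0, -3.056]
force: [-0.0, -0.0, -1.6]
width: 0.0495
gripper_force: 25.0
```

>>> jog_arm:
  deltas:
    - [[0, 0, 0.03, 0], [0, 0, 0.05, 0], [0, 0, 0.05, 0], [0, 0, 0.05, 0]]

```text
t: 20.08
eef_pos: [0.43, 0.3022, 0.0935]
ee_rot: [3.141, 0.0, -3.056]
force: [-0.8, 0.1, -2.1]
width: 0.0498
gripper_force: 25.0
```

>>> jog_arm:
  deltas:
    - [[0, 0, 0, 0], [0, 0, 0, 0], [0, 0, 0, 0], [0, 0, 0, 0], [0, 0, -0.5, 0], [0, 0, -1.3, 0], [0, 0, -2.2, 0], [0, 0, -3.0, 0]]
  grip: 87

```text
t: 21.08
eef_pos: [0.43, 0.302, 0.2755]
ee_rot: [3.141, 0.001, -3.056]
force: [0.7, 0.8, -0.7]
width: 0.0871
gripper_force: 0.0
```

>>> jog_arm:
  deltas:
    - [[-0.5, -0.8, 0, 0], [-0.9, -1.6, 0, 0], [-1.3, -2.4, 0, 0], [-1.7, -3.2, 0, 0], [-2.1, -4.0, 0, 0]]

```text
t: 21.7
eef_pos: [0.5768, 0.0722, 0.2735]
ee_rot: [3.141, 0.0, -3.056]
force: [0.6, 1.3, 0.9]
width: 0.0871
gripper_force: 0.0
```

```bash
python3 -c "
from h import *
from station import grab_frame
f=grab_frame('scene');pickle.dump(f,open('scene1.pkl','wb'))
g=grab_frame('top');pickle.dump(g,open('top1.pkl','wb'))
cv2.imwrite('pics/s1.png',np.vstack([cv2.resize(f['img'][130:330,150:480],(660,400)),cv2.resize(g['img'][90:290,90:370],(280,200)) if 0 else np.zeros((1,660,3),np.uint8)])[:,:,::-1])
go((.6215,-.0125,.2),(.6215,-.0125,.017))"
```

```text
t 21.8 pos [0.5777 0.0699 0.2727] yaw -3.0599 F [-0.  -0.6 -0.4] w 0.0873 gf 0.0
(0.6215, -0.0125, 0.2) -> [-0.617 -1.428  1.213] -0.05 dist 0.118
(0.6215, -0.0125, 0.017) -> [-0.62  -1.424  4.263] -0.05 dist 0.272
```

View pics/s1.png

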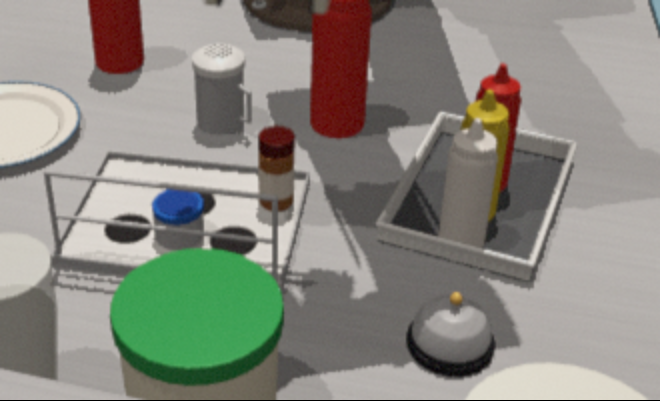

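The picture shows the bottles standing on the tray at about (470,190), (488,170) and (500,140). The cup is still at (178,215) and the seats are empty. Now the cup.

>>> jog_arm:
  deltas:
    - [[-0.3, -0.7, 0.2, 0], [-0.62, -1.38, 0.6, 0], [-0.62, -1.38, 1.2, 0], [-0.62, -1.38, 1.9, 0], [-0.62, -1.38, 2.5, 0], [-0.62, -1.38, 2.8, 0], [-0.62, -1.38, 2.8, 0], [-0.62, -1.38, 2.8, 0]]

```text
t: 22.8
eef_pos: [0.6209, -0.0052, 0.1063]
ee_rot: [-3.142, 0.001, -3.055]
force: [0.2, 0.3, 0.6]
width: 0.0869
gripper_force: 0.0
```

```bash
python3 -c "
from h import *
go((.6215,-.0115,.2),(.6215,-.0115,.018))
s=pickle.load(open('scene1.pkl','rb'))
for p in((266.5,249),(215,244)):print(ray(s,*p,.006))"
```

```text
t 22.8 pos [ 0.6209 -0.0052  0.1063] yaw -3.0553 F [0.2 0.3 0.6] w 0.0869 gf 0.0
(0.6215, -0.0115, 0.2) -> [-0.003 -0.105 -1.561] 0.0 dist 0.094
(0.6215, -0.0115, 0.018) -> [ 1.000e-03 -1.050e-01  1.472e+00] 0.0 dist 0.089
[0.61315595 0.04873531 0.006     ]
[ 0.62632551 -0.06678542  0.006     ]
```

>>> jog_arm:
  deltas:
    - [[0, -0.1, 0.1, 0], [0, -0.1, 0.5, 0], [0, -0.1, 0.9, 0], [0, -0.1, 1.2, 0], [0, -0.1, 1.4, 0], [0, -0.1, 1.46, 0], [0, -0.1, 1.46, 0]]

```text
t: 23.68
eef_pos: [0.6211, -0.0115, 0.018]
ee_rot: [-3.142, 0.0, -3.056]
force: [0.7, 0.4, 0.0]
width: 0.0871
gripper_force: 0.0
```

>>> jog_arm:
  deltas:
    - [[0, 0, 0, 0], [0, 0, 0, 0], [0, 0, 0, 0], [0, 0, 0, 0], [0, 0, 0, 0], [0, 0, 0, 0]]
  grip: 45

```text
t: 24.42
eef_pos: [0.6209, -0.0115, 0.018]
ee_rot: [-3.142, 0.0, -3.056]
force: [-1.3, -0.9, 3.6]
width: 0.055
gripper_force: 25.0
```

```bash
python3 -c "
from h import *
go((.6215,-.0115,.14),(.479,-.3025,.14))"
```

```text
t 24.43 pos [ 0.6209 -0.0115  0.018 ] yaw -3.0556 F [-1.3 -0.9  3.6] w 0.055 gf 25.0
(0.6215, -0.0115, 0.14) -> [-0.011 -0.    -2.033] -0.0 dist 0.122
(0.479, -0.3025, 0.14) -> [ 2.772 -4.628 -2.034] -0.0 dist 0.346
```

>>> jog_arm:
  deltas:
    - [[0, 0, -0.5, 0], [0, 0, -1.2, 0], [0, 0, -1.8, 0], [0.2, -0.4, -2.1, 0], [0.6, -1.0, -2.1, 0], [1.0, -1.7, -2.1, 0], [1.4, -2.4, -2.1, 0], [1.8, -3.1, -2.1, 0]]

```text
t: 25.42
eef_pos: [0.5272, -0.2077, 0.1431]
ee_rot: [3.141, -0.001, -3.056]
force: [1.1, -0.3, -1.5]
width: 0.0548
gripper_force: 25.0
```

>>> jog_arm:
  deltas:
    - [[0.4, -0.7, 0, 0], [0.8, -1.3, 0, 0], [0.97, -1.5, 0, 0], [0.97, -1.53, 0.3, 0], [0.97, -1.53, 0.8, 0], [0.97, -1.53, 1.2, 0], [0.97, -1.53, 1.5, 0], [0.97, -1.53, 1.5, 0]]

```text
t: 26.42
eef_pos: [0.4774, -0.302, 0.0521]
ee_rot: [3.14, -0.004, -3.056]
force: [0.1, -0.5, -1.5]
width: 0.0553
gripper_force: 25.0
```

```bash
python3 -c "
from h import *
go((.479,-.3025,.018))"
```

```text
t 26.43 pos [ 0.4774 -0.302   0.0521] yaw -3.0559 F [ 0.1 -0.5 -1.5] w 0.0553 gf 25.0
(0.479, -0.3025, 0.018) -> [-0.027 -0.012  0.567] -0.0 dist 0.034
```

>>> jog_arm:
  deltas:
    - [[-0.02, 0, 0.2, 0], [-0.02, 0, 0.4, 0], [-0.02, 0, 0.52, 0], [-0.02, 0, 0.57, 0], [-0.02, 0, 0.57, 0], [-0.02, 0, 0.57, 0]]

```text
t: 27.18
eef_pos: [0.4804, -0.3025, 0.0199]
ee_rot: [-3.141, 0.0, -3.056]
force: [0.1, 0.3, -1.7]
width: 0.0552
gripper_force: 25.0
```

>>> jog_arm:
  deltas:
    - [[0, 0, 0.02, 0], [0, 0, 0.03, 0], [0, 0, 0.03, 0], [0, 0, 0.03, 0]]

```text
t: 27.68
eef_pos: [0.4803, -0.3024, 0.018]
ee_rot: [-3.141, 0.0, -3.056]
force: [-1.5, 1.3, 3.1]
width: 0.0552
gripper_force: 25.0
```

>>> jog_arm:
  deltas:
    - [[0, 0, 0, 0], [0, 0, 0, 0], [0, 0, 0, 0], [0, 0, 0, 0], [0, 0, -0.3, 0], [0, 0, -1.0, 0], [0, 0, -1.9, 0], [0, 0, -2.7, 0]]
  grip: 75

```text
t: 28.68
eef_pos: [0.4802, -0.3025, 0.1817]
ee_rot: [-3.141, 0.0, -3.056]
force: [0.7, -1.2, -0.5]
width: 0.0751
gripper_force: 0.0
```

>>> jog_arm:
  deltas:
    - [[-0.3, 0.6, -0.6, 0], [-0.7, 1.4, -1.3, 0], [-1.1, 2.2, -1.6, 0], [-1.5, 3.0, -1.6, 0], [-1.7, 3.8, -1.6, 0], [-1.7, 4.6, -1.6, 0], [-1.7, 5.4, -1.6, 0], [-1.7, 5.9, -1.6, 0]]
  grip: 87

```text
t: 29.68
eef_pos: [0.5511, 0.061, 0.2758]
ee_rot: [3.141, 0.0, -3.054]
force: [0.1, 0.6, 0.6]
width: 0.0867
gripper_force: 0.0
```

```bash
python3 -c "
from h import *
from station import grab_frame
f=grab_frame('scene');g=grab_frame('top')
a=cv2.resize(f['img'][160:220,100:200],(500,300));b=cv2.resize(g['img'][160:255,362:462],(316,300))
cv2.imwrite('pics/s2.png',np.hstack([a[:,:480],b])[:,:,::-1])
h=cv2.cvtColor(g['img'],cv2.COLOR_RGB2HSV);m=((h[...,0]>105)&(h[...,0]<125)&(h[...,1]>170)&(h[...,2]>90)).astype(np.uint8);m[:,:380]=0;m[:,445:]=0;m[:170]=0;m[240:]=0
c=max(cv2.findContours(m,0,1)[0],key=cv2.contourArea);(u,v),r=cv2.minEnclosingCircle(c);print('cup',u,v,r,ray(g,u,v,.051))
go((.430,.302,.275))"
```

```text
cup 414.8061218261719 204.41836547851562 12.296125411987305 [ 0.48246375 -0.30030024  0.051     ]
t 29.77 pos [0.5512 0.0616 0.2757] yaw -3.0529 F [-1.  -0.4 -0.9] w 0.0871 gf 0.0
(0.43, 0.302, 0.275) -> [1.657 4.171 0.013] 0.03 dist 0.269
```

View pics/s2.png

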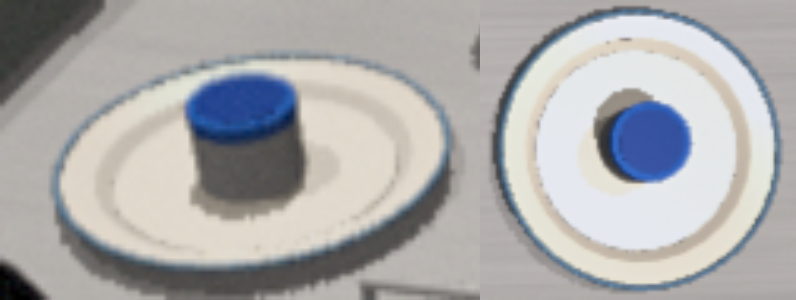

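The cup stands upright near the plate centre, about 4 mm off. Now I return the bottles, red first.

>>> jog_arm:
  deltas:
    - [[0.3, 0.8, 0, 0], [0.6, 1.6, 0, 0], [1.0, 2.4, 0, 0], [1.3, 3.2, 0, 0], [1.6, 3.9, 0, 0], [1.66, 4.17, 0, 0.03], [1.66, 4.17, 0.4, 0.03], [1.66, 4.17, 1.0, 0.03]]

```text
t: 30.78
eef_pos: [0.4316, 0.3, 0.216]
ee_rot: [3.14, 0.002, -3.058]
force: [0.7, 0.1, -1.3]
width: 0.0869
gripper_force: 0.0
```

```bash
python3 -c "
from h import *
go((.430,.302,.0935))"
```

```text
t 30.77 pos [0.4316 0.3    0.216 ] yaw -3.0582 F [ 0.7  0.1 -1.3] w 0.0869 gf 0.0
(0.43, 0.302, 0.0935) -> [0.027 0.032 2.041] -0.03 dist 0.122
```

>>> jog_arm:
  deltas:
    - [[0, 0, 0.6, 0], [0, 0, 1.1, 0], [0, 0, 1.5, 0], [0, 0, 1.8, 0], [0, 0, 2.0, 0], [0, 0, 2.03, 0], [0, 0, 2.03, 0]]

```text
t: 31.65
eef_pos: [0.4312, 0.2998, 0.0944]
ee_rot: [3.141, 0.0, -3.058]
force: [0.5, 0.2, -0.4]
width: 0.0868
gripper_force: 0.0
```

>>> jog_arm:
  deltas:
    - [[0, 0, 0, 0], [0, 0, 0, 0], [0, 0, 0, 0], [0, 0, 0, 0], [0, 0, 0, 0], [0, 0, 0, 0]]
  grip: 40

```text
t: 32.4
eef_pos: [0.4309, 0.2999, 0.0941]
ee_rot: [3.141, 0.0, -3.058]
force: [-0.3, 0.6, 1.1]
width: 0.0495
gripper_force: 25.0
```

```bash
python3 -c "
from h import *
go((.626,-.0714,.29))"
```

```text
t 32.4 pos [0.4309 0.2999 0.0941] yaw -3.0583 F [-0.3  0.6  1.1] w 0.0495 gf 25.0
(0.626, -0.0714, 0.29) -> [-2.726 -6.437 -3.267] -0.03 dist 0.463
```

>>> jog_arm:
  deltas:
    - [[0, 0, -0.5, 0], [0, 0, -1.2, 0], [0, 0, -2.0, 0], [0, 0, -2.7, 0], [-0.1, -0.3, -3.2, 0], [-0.4, -1.0, -3.2, 0], [-0.7, -1.7, -3.2, 0], [-1.0, -2.4, -3.2, 0]]

```text
t: 33.4
eef_pos: [0.5025, 0.1599, 0.2855]
ee_rot: [-3.142, -0.001, -3.058]
force: [1.0, -0.2, -2.2]
width: 0.0498
gripper_force: 24.9
```

>>> jog_arm:
  deltas:
    - [[-0.3, -0.7, 0, 0], [-0.6, -1.4, 0, 0], [-0.9, -2.1, 0, 0], [-1.2, -2.9, 0, 0], [-1.5, -3.6, 0, 0], [-1.73, -4.03, 0, 0], [-1.73, -4.03, 0, 0], [-1.73, -4.03, 0.3, 0]]

```text
t: 34.4
eef_pos: [0.6264, -0.0712, 0.2683]
ee_rot: [3.141, 0.001, -3.059]
force: [0.4, 0.2, -2.2]
width: 0.0496
gripper_force: 24.9
```

```bash
python3 -c "
from h import *
go((.6265,-.0714,.0985))"
```

```text
t 34.4 pos [ 0.6264 -0.0712  0.2683] yaw -3.0591 F [ 0.4  0.2 -2.2] w 0.0496 gf 24.9
(0.6265, -0.0714, 0.0985) -> [ 2.00e-03 -5.00e-03  2.83e+00] -0.04 dist 0.17
```

>>> jog_arm:
  deltas:
    - [[0, 0, 0.5, 0], [0, 0, 1.1, 0], [0, 0, 1.7, 0], [0, 0, 2.2, 0], [0, 0, 2.6, 0], [0, 0, 2.8, 0], [0, 0, 2.82, 0], [0, 0, 2.82, 0]]

```text
t: 35.4
eef_pos: [0.6266, -0.0709, 0.0997]
ee_rot: [-3.142, 0.001, -3.058]
force: [0.0, -0.2, -2.5]
width: 0.0498
gripper_force: 24.9
```

>>> jog_arm:
  deltas:
    - [[0, 0, 0.03, 0], [0, 0, 0.04, 0], [0, 0, 0.04, 0], [0, 0, 0.04, 0]]

```text
t: 35.9
eef_pos: [0.6266, -0.071, 0.0971]
ee_rot: [-3.142, 0.001, -3.058]
force: [-0.7, 1.3, 4.4]
width: 0.05
gripper_force: 25.0
```

>>> jog_arm:
  deltas:
    - [[0, 0, 0, 0], [0, 0, 0, 0], [0, 0, 0, 0], [0, 0, 0, 0], [0, 0, -0.5, 0], [0, 0, -1.3, 0], [0, 0, -2.2, 0], [0, 0, -3.0, 0]]
  grip: 87

```text
t: 36.9
eef_pos: [0.6261, -0.0712, 0.2785]
ee_rot: [-3.142, 0.001, -3.058]
force: [1.6, -0.5, -0.1]
width: 0.0871
gripper_force: 0.0
```

```bash
python3 -c "
from h import *
go((.491,.293,.275))"
```

```text
t 36.9 pos [ 0.6261 -0.0712  0.2785] yaw -3.0584 F [ 1.6 -0.5 -0.1] w 0.0871 gf 0.0
(0.491, 0.293, 0.275) -> [1.738 6.236 0.056] -0.03 dist 0.388
```

>>> jog_arm:
  deltas:
    - [[0.2, 0.8, 0, 0], [0.5, 1.7, 0, 0], [0.7, 2.6, 0, 0], [1.0, 3.5, 0, 0], [1.2, 4.4, 0, 0], [1.5, 5.3, 0, 0], [1.74, 6.1, 0, 0], [1.74, 6.24, 0, -0.03]]

```text
t: 37.9
eef_pos: [0.4897, 0.2959, 0.2763]
ee_rot: [3.141, -0.0, -3.052]
force: [-0.3, -0.4, 0.6]
width: 0.0868
gripper_force: 0.0
```

>>> jog_arm:
  deltas:
    - [[0, 0, 0.4, 0], [0, 0, 1.1, 0], [0, 0, 1.8, 0], [0, 0, 2.4, 0], [0, 0, 2.8, 0], [0, 0, 2.9, 0], [0, 0, 2.9, 0], [0, 0, 2.9, 0]]

```text
t: 38.9
eef_pos: [0.4916, 0.2938, 0.1036]
ee_rot: [3.14, 0.002, -3.056]
force: [0.2, -0.5, 0.5]
width: 0.0867
gripper_force: 0.0
```

```bash
python3 -c "
from h import *
go((.491,.293,.0985))"
```

```text
t 38.9 pos [0.4916 0.2938 0.1036] yaw -3.0557 F [ 0.2 -0.5  0.5] w 0.0867 gf 0.0
(0.491, 0.293, 0.0985) -> [ 0.012 -0.012  0.085] -0.0 dist 0.005
```

>>> jog_arm:
  deltas:
    - [[0, 0, 0.08, 0], [0, 0, 0.1, 0], [0, 0, 0.1, 0]]

```text
t: 39.28
eef_pos: [0.4909, 0.2933, 0.0964]
ee_rot: [-3.142, 0.0, -3.056]
force: [-0.1, -1.3, 0.1]
width: 0.0874
gripper_force: 0.0
```

>>> jog_arm:
  deltas:
    - [[0, 0, 0, 0], [0, 0, 0, 0], [0, 0, 0, 0], [0, 0, 0, 0], [0, 0, 0, 0], [0, 0, 0, 0]]
  grip: 40

```text
t: 40.02
eef_pos: [0.491, 0.2933, 0.0964]
ee_rot: [-3.142, 0.0, -3.056]
force: [0.5, -0.5, 0.1]
width: 0.0494
gripper_force: 25.0
```

```bash
python3 -c "
from h import *
go((.6164,.0471,.29))"
```

```text
t 40.02 pos [0.491  0.2933 0.0964] yaw -3.0557 F [ 0.5 -0.5  0.1] w 0.0494 gf 25.0
(0.6164, 0.0471, 0.29) -> [-1.731 -4.267 -3.227] -0.0 dist 0.337
```

>>> jog_arm:
  deltas:
    - [[0, 0, -0.5, 0], [0, 0, -1.2, 0], [0, 0, -2.0, 0], [0, 0, -2.7, 0], [-0.1, -0.3, -3.2, 0], [-0.4, -1.0, -3.2, 0], [-0.7, -1.7, -3.2, 0], [-1.0, -2.4, -3.2, 0]]

```text
t: 41.02
eef_pos: [0.5631, 0.1538, 0.2879]
ee_rot: [3.141, -0.001, -3.055]
force: [1.3, 0.2, -2.6]
width: 0.0495
gripper_force: 25.0
```

>>> jog_arm:
  deltas:
    - [[-0.3, -0.7, 0, 0], [-0.6, -1.4, 0, 0], [-0.73, -1.87, 0, 0], [-0.73, -1.87, 0, 0], [-0.73, -1.87, 0.6, 0], [-0.73, -1.87, 1.2, 0], [-0.73, -1.87, 1.8, 0], [-0.73, -1.87, 2.3, 0]]

```text
t: 42.02
eef_pos: [0.6153, 0.0476, 0.1485]
ee_rot: [3.141, -0.002, -3.055]
force: [-0.2, -0.8, -2.9]
width: 0.0499
gripper_force: 25.0
```

```bash
python3 -c "
from h import *
go((.6164,.0471,.101))"
```

```text
t 42.02 pos [0.6153 0.0476 0.1485] yaw -3.0554 F [-0.2 -0.8 -2.9] w 0.0499 gf 25.0
(0.6164, 0.0471, 0.101) -> [-0.019 -0.011  0.792] 0.0 dist 0.048
```

>>> jog_arm:
  deltas:
    - [[0, 0, 0.3, 0], [0, 0, 0.6, 0], [0, 0, 0.75, 0], [0, 0, 0.82, 0], [0, 0, 0.82, 0], [0, 0, 0.82, 0]]

```text
t: 42.78
eef_pos: [0.6167, 0.0471, 0.1019]
ee_rot: [3.141, 0.001, -3.056]
force: [0.1, 0.3, -2.2]
width: 0.0496
gripper_force: 25.0
```

>>> jog_arm:
  deltas:
    - [[0, 0, 0.03, 0], [0, 0, 0.04, 0], [0, 0, 0.04, 0], [0, 0, 0.04, 0]]

```text
t: 43.28
eef_pos: [0.6167, 0.047, 0.0994]
ee_rot: [3.142, 0.001, -3.056]
force: [-1.4, 0.1, 3.8]
width: 0.0489
gripper_force: 25.0
```

>>> jog_arm:
  deltas:
    - [[0, 0, 0, 0], [0, 0, 0, 0], [0, 0, 0, 0], [0, 0, 0, 0], [0, 0, -0.5, 0], [0, 0, -1.3, 0], [0, 0, -2.2, 0], [0, 0, -3.0, 0]]
  grip: 87

```text
t: 44.28
eef_pos: [0.6163, 0.0469, 0.2809]
ee_rot: [3.141, 0.001, -3.056]
force: [1.1, 1.2, -0.0]
width: 0.087
gripper_force: 0.0
```

```bash
python3 -c "
from h import *
go((.5492,.2841,.275))"
```

```text
t 44.27 pos [0.6163 0.0469 0.2809] yaw -3.0557 F [ 1.1  1.2 -0. ] w 0.087 gf 0.0
(0.5492, 0.2841, 0.275) -> [0.775 4.034 0.098] -0.0 dist 0.247
```

Now white.

>>> jog_arm:
  deltas:
    - [[0.15, 0.8, 0, 0], [0.3, 1.7, 0, 0], [0.5, 2.6, 0, 0], [0.7, 3.5, 0, 0], [0.78, 4.03, 0, 0], [0.78, 4.03, 0, 0], [0.78, 4.03, 0.6, 0], [0.78, 4.03, 1.3, 0]]

```text
t: 45.28
eef_pos: [0.5495, 0.2836, 0.2007]
ee_rot: [3.14, 0.002, -3.056]
force: [0.4, 0.5, -1.2]
width: 0.0871
gripper_force: 0.0
```

>>> jog_arm:
  deltas:
    - [[0, 0, 0.6, 0], [0, 0, 1.1, 0], [0, 0, 1.5, 0], [0, 0, 1.65, 0], [0, 0, 1.7, 0], [0, 0, 1.7, 0]]

```text
t: 46.02
eef_pos: [0.5494, 0.284, 0.0996]
ee_rot: [3.141, 0.001, -3.056]
force: [0.3, 0.5, -0.2]
width: 0.0868
gripper_force: 0.0
```

```bash
python3 -c "
from h import *
go((.5492,.2841,.097))"
```

```text
t 46.02 pos [0.5494 0.284  0.0996] yaw -3.0558 F [ 0.3  0.5 -0.2] w 0.0868 gf 0.0
(0.5492, 0.2841, 0.097) -> [0.004 0.002 0.043] -0.0 dist 0.003
```

>>> jog_arm:
  deltas:
    - [[0, 0, 0.04, 0], [0, 0, 0.04, 0], [0, 0, 0.04, 0], [0, 0, 0.04, 0], [0, 0, 0.04, 0], [0, 0, 0.04, 0]]
  grip: 40

```text
t: 46.78
eef_pos: [0.5491, 0.2841, 0.0965]
ee_rot: [3.141, 0.0, -3.056]
force: [0.3, 0.9, 0.9]
width: 0.0494
gripper_force: 25.0
```

```bash
python3 -c "
from h import *
go((.5634,-.0187,.29))"
```

```text
t 46.77 pos [0.5491 0.2841 0.0965] yaw -3.0556 F [0.3 0.9 0.9] w 0.0494 gf 25.0
(0.5634, -0.0187, 0.29) -> [ 0.195 -5.047 -3.226] -0.0 dist 0.36
```

>>> jog_arm:
  deltas:
    - [[0, 0, -0.5, 0], [0, 0, -1.2, 0], [0, 0, -2.0, 0], [0, 0, -2.7, 0], [0, -0.4, -3.2, 0], [0.05, -1.1, -3.2, 0], [0.1, -1.9, -3.2, 0], [0.1, -2.6, -3.2, 0]]

```text
t: 47.78
eef_pos: [0.5557, 0.1264, 0.2881]
ee_rot: [-3.142, -0.001, -3.056]
force: [0.9, -0.1, -2.4]
width: 0.0498
gripper_force: 25.0
```

>>> jog_arm:
  deltas:
    - [[0.03, -0.7, 0, 0], [0.05, -1.5, 0, 0], [0.1, -2.2, 0, 0], [0.1, -2.45, 0, 0], [0.1, -2.45, 0, 0], [0.1, -2.45, 0.5, 0], [0.1, -2.45, 1.1, 0], [0.1, -2.45, 1.6, 0]]

```text
t: 48.78
eef_pos: [0.5626, -0.0178, 0.1909]
ee_rot: [3.141, -0.001, -3.055]
force: [0.1, -0.6, -1.7]
width: 0.0496
gripper_force: 25.0
```

```bash
python3 -c "
from h import *
go((.5632,-.0187,.101))"
```

```text
t 48.77 pos [ 0.5626 -0.0178  0.1909] yaw -3.0548 F [ 0.1 -0.6 -1.7] w 0.0496 gf 25.0
(0.5632, -0.0187, 0.101) -> [-0.009 -0.017  1.499] 0.01 dist 0.09
```

>>> jog_arm:
  deltas:
    - [[0, -0.01, 0.5, 0], [0, -0.01, 0.9, 0], [0, -0.01, 1.2, 0], [0, -0.01, 1.45, 0], [0, -0.01, 1.52, 0], [0, -0.01, 1.52, 0], [0, -0.01, 1.52, 0]]

```text
t: 49.65
eef_pos: [0.5636, -0.0195, 0.1019]
ee_rot: [3.141, 0.001, -3.056]
force: [0.5, 0.6, -1.2]
width: 0.0497
gripper_force: 25.0
```

>>> jog_arm:
  deltas:
    - [[0, 0, 0.03, 0], [0, 0, 0.04, 0], [0, 0, 0.04, 0], [0, 0, 0.04, 0]]

```text
t: 50.15
eef_pos: [0.5636, -0.0195, 0.0994]
ee_rot: [3.142, 0.001, -3.055]
force: [-0.2, 1.0, 5.4]
width: 0.0498
gripper_force: 25.0
```

>>> jog_arm:
  deltas:
    - [[0, 0, 0, 0], [0, 0, 0, 0], [0, 0, 0, 0], [0, 0, 0, 0], [0, 0, -0.5, 0], [0, 0, -1.3, 0], [0, 0, -2.2, 0], [0, 0, -3.0, 0]]
  grip: 87

```text
t: 51.15
eef_pos: [0.563, -0.0197, 0.2809]
ee_rot: [3.142, 0.001, -3.056]
force: [0.3, -0.6, -0.7]
width: 0.087
gripper_force: 0.0
```

>>> jog_arm:
  deltas:
    - [[0, 0.8, 0, 0], [0, 1.6, 0, 0], [0.2, 2.5, 0, 0], [0.5, 3.4, 0, 0], [0.8, 4.2, 0, 0], [1.0, 4.8, 0, 0], [1.0, 4.8, 0, 0], [1.0, 4.8, 0, 0]]

```text
t: 52.15
eef_pos: [0.4785, 0.262, 0.2787]
ee_rot: [-3.141, -0.0, -3.055]
force: [0.6, -0.2, 0.3]
width: 0.0873
gripper_force: 0.0
```

```bash
python3 -c "
from h import *
from station import grab_frame
f=grab_frame('scene');g=grab_frame('top')
a=cv2.resize(f['img'][140:280,90:330],(480,280));b=cv2.resize(g['img'][90:220,210:350],(302,280))
o=pickle.load(open('top0.pkl','rb'))['img'];c=cv2.resize(o[90:220,210:350],(302,280))
s=cv2.resize(pickle.load(open('scene0.pkl','rb'))['img'][140:280,90:330],(480,280))
cv2.imwrite('pics/s3.png',np.vstack([np.hstack([a,b]),np.hstack([s,c])])[:,:,::-1])
go()"
```

```text
t 52.25 pos [0.4788 0.2614 0.2787] yaw -3.0566 F [-0.  -0.7 -1.1] w 0.0874 gf 0.0
```

View pics/s3.png

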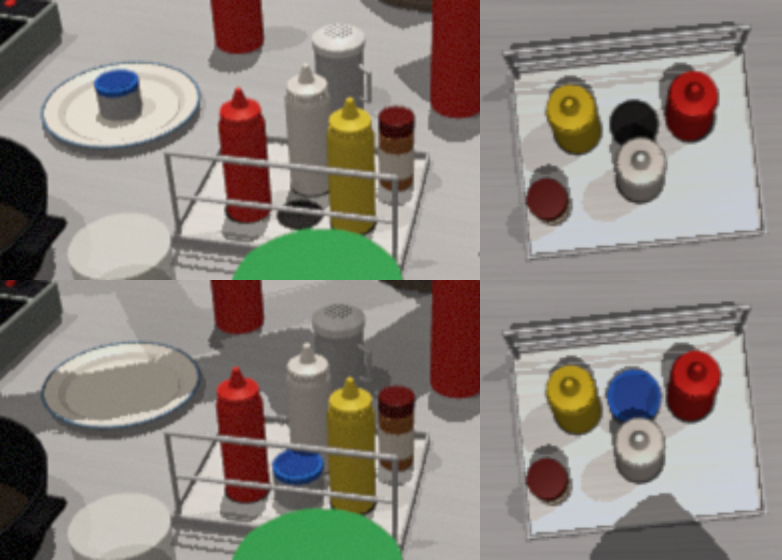

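The picture (now above, start below) shows all three bottles upright within a pixel or two of their starting spots: red (242,155), white (306,130) and yellow (350,165). The cup stands on the plate at (118,95), and the jar and shaker haven't moved. Handing in.

```bash
python3 -c "
from station import arm
print(arm.job_done())"
```

```text
the job is handed in; nothing more can be done
None
```

I handed the job in at about 52 s: the cup stands about 4 mm from the plate centre, the bottles are upright on their original seats, the jar and shaker look unmoved, I did not re-check the bell at the end, and no verdict came back.

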